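# Tip the specimen cart into the waste bin

### The job

Using its black handle, roll the little blue tip cart along its stand right up to the rubber stops at the yellow waste bin, then lift the handle well up so that both used specimen pots and the slide box slide out over the wheels into the bin. Then lower the tray gently, without letting it drop, until it rests level on its legs, and leave the cart there at the stops. The pots and slide box are contaminated, so do not touch them with the robot, and leave the bottle, rack and case beside the stand where they are.

Things in the scene. Friction and masses are not known exactly. Their poses are not given: they have to be found in the camera images.
- stand: Fixed aluminium tipping stand, a table 375 mm long, 215 mm wide, 60 mm high, with a 12 mm kerb rail along each long side. Origin at bench level; its top runs from 240 mm behind the origin to 135 mm ahead. +x points along the rails towards the yellow bin (the cart's rolling direction), z up. It lies across the robot's front, the bin to the robot's left.
- bin: Fixed yellow waste bin standing on the bench against the end of the stand, 200 mm long (x), 240 mm wide (y), walls 5 mm thick: 40 mm high on the stand's side, 80 mm at the sides, 120 mm at the far end. Open on top. Origin at the centre of its underside, axes parallel to the stand's.
- cart (a joint): How far the tip cart has rolled along the stand towards the bin, in m: 0 fully back, 0.11 with both wheels against the black rubber stops. It rolls stiffly (about 3 N) and stays where it is left. It starts somewhere between 0 and 0.05.
- tray (a joint): Tipping angle of the cart's blue tray about its wheel axle, in rad: 0 level, resting on its rear legs; grows as the handle is lifted and the front goes down; stop at 1.2. The empty tray weighs 0.5 kg and falls back if let go; lifting the handle takes under 6 N.
- handle (a point): Centre of the cart's black round handle bar: 18 mm thick, 124 mm long between two side arms, parallel to the stand's y. At rest it is 120 mm above the bench (60 mm above the stand), 235 mm behind the axle, 30 mm above it, 65 mm clear of the tray's rear wall (whose top is 31 mm higher than the bar). Free above and below. Moves with the tray.
- axle (a point): Centre of the cart's wheel axle, about which the tray tips, 90 mm above the bench, parallel to the stand's y. Moves with the cart only. Wheels 60 mm diameter, outside the tray.
- tray_front (a point): Middle of the open front edge of the blue tray's floor, 61 mm ahead of the axle and 18 mm above it when level; moves with the tray. The tray is 222 mm long, 138 mm wide, with walls 43 mm high at the sides and rear.
- pot_a: Loose white specimen pot with red cap, 44 mm diameter, 62 mm high, about 60 g, standing in the tray. Origin at the centre of its underside, z towards the cap.
- pot_b: Loose white specimen pot with blue cap, same size, standing in the tray. Origin at the centre of its underside, z towards the cap.
- slide_box: Loose green slide box with white lid, 38 x 87 x 29 mm, about 80 g, lying in the tray behind the pots. Origin at the centre of its underside.
- wash_bottle: Bystander: white bottle with green cap, 60 mm diameter, 160 mm high, on the bench beside the stand. Origin at its foot.
- tube_rack: Bystander: blue tube rack, 200 x 85 mm, 65 mm high, on the bench beyond the bin. Origin at the centre of its underside.
- slide_case: Bystander: orange case, 164 x 104 x 47 mm, on the bench beyond the stand. Origin at the centre of its underside.
Not all that is in view belongs to the job. Leave any brown or turquoise look-alike of the pot_a alone. Leave any brown look-alike of the pot_b alone.

How it is judged:
By the outcome, as a careful person would: the job done as asked, in the order asked, and still so for the second after the job is handed in, with the robot touching nothing.
It also fails if it takes over 48 s, if anything falls off the work surface, if the arm or the gripper's body presses on something with over 40 N, if the wrist force passes 120 N, or if a joint passes its speed limit or range.

### The arm

A 6-joint arm with a two-finger parallel gripper is mounted at the origin on the work surface. World frame = base frame: x ahead of the robot, y to its left, z up, the work surface at z = 0. Lengths are in m, angles in degrees, forces in N, time in s.
With the tool pointing down it reaches from about 0.4 to 0.825 m from the base axis. Payload 7 kg.
Tool frame: the origin (TCP) lies between the finger pads; the fingertips stand 25 mm ahead of it and the grasp point (between the pads) lies 6 mm ahead of it; z points along the fingers, y is the line along which they close (so a half turn about z gives the same grasp; the last joint's range is limited). The gripper opens to 88 mm and grips with 3 to 60 N. Pads are 19 mm wide; open, the fingers measure 130 mm over their backs; the gripper's body (78 mm by 193 mm) begins 47 mm behind the grasp point.
Start: joints at [-51.446, 20.546, 0.682, 0, -70.136, -16.507], TCP at [0.253, -0.626, 0.252] pointing down, gripper open.
Joint ranges: [-176.03, 176.03], [-82.01, 121.73], [-58.28, 71.71], [-173.87, 95.51], [-174.79, -0.11], [-173.66, 173.66]. Speed limits (degrees/s): [136.94, 136.94, 172.46, 180, 180, 180].

### API

Orientations are given as [roll, pitch, yaw] about the fixed x, y, z axes, in that order (R = Rz(yaw) Ry(pitch) Rx(roll)).
In Python, from plant import status, optics, job gives the robot as it stands. The module is installed in compiled form; this text tells all that it offers.
- The arm moves only by the tool drive_effector, called by a JSON object that holds its "fn" and its "kwargs", one argument or row to a line. Schema: {"type":"object","properties":{"plan":{"type":"array","items":{"type":"array","items":{"type":"array","items":{"type":"number"},"minItems":5,"maxItems":5},"minItems":1,"maxItems":8},"minItems":1,"maxItems":1},"only":{"type":"string"},"quiet":{"type":"boolean"},"lines":{"type":"string"}},"required":["plan"],"additionalProperties":false}. plan is a list that holds a single list of rows (three levels of brackets), with 1 to 8 rows, each of 5 numbers: dx, dy, dz in parts of the range, where 1.0 means 750 mm, then a turn about the tool's z in normalised numbers (1 is 120 degrees), then the finger opening in m; each row is the pose to reach, as a shift and turn from the pose commanded when the call began, along the tool's axes at that moment; what a row does not reach only later rows make up. A row lasts 1/8 s, in which the tool goes at most 0.0625 m and 10.7 degrees, less where a joint would pass 70% of its speed; a pose out of reach is approached as far as the arm can. The fingers move at their own pace and stop on an object; the grip force is fixed at half the most. Time passes only in rows, so rows that do not move let the fingers close. The tool returns the time, the measured TCP pose, the force, the opening and the grip force at its end. only (a regular expression) keeps the lines of the reply that match it, lines (a string "A,B") keeps lines A to B, and quiet returns only ok. Input that does not fit is refused with a message, and nothing moves.
- status.get_obs(): the state, without advancing time (a new reading comes with each control period).
- optics.snapshot(name): name is "scene" or "top" or "wrist"; returns a dict with "frame" (480x640x3 uint8, red, green, blue), "z_map" (480x640 float32, m along the optical axis (not along the pixel's ray), 0 where there is no reading), "fovy" (degrees; the focal length in pixels is half the picture's height over the tangent of half this angle, whatever the lens; pixels are square), "cx", "cy" (the principal point, pixels), "R" (3x3) and "t" (3): a world point X has camera coordinates R X + t; the wrist camera has in their place "T_tool_cam" (4x4, takes a point from camera to tool coordinates, whose origin is the TCP and whose axes are the flange's). Camera axes: x right, y down, z forward; pixel columns grow to the right and rows downward; lengths in m; the calibration is good to about 2 mm. The wrist camera is an equidistant fisheye: a pixel r from the principal point sees the ray r / f radians off the axis. A picture is of the moment at which its call begins: read the wrist's pose just before it.
- job.close_job(): hands the job in; it is judged then, once.
The state is a dict: "clock": time; "joint_pos": joint angles; "qvel": joint speeds; "tau": joint torques, N m; "tool_pos": TCP position; "orientation": TCP orientation; "force": force on the tool from outside, world axes, zero at the start; "moment": the same for the moment, N m; "opening": finger opening in m; "gripper_force": force on a finger pad.
Only numpy, scipy, OpenCV 4.12 (cv2) and the standard library are available. Lean on these libraries where they do the work, as an engineer would, in place of code of your own. Each camera call takes 0.05 s, during which the arm holds its last target. There are 200 camera calls.

## Working session

There is one attempt and no reset: what is moved stays moved. The work goes in short steps, Python scripts to look and compute and a tool call to move; the robot and the scene stay as the last step left them, time stands still between calls to the robot, and variables do not carry over. Pictures are saved under pics/ and viewed, at most 10 in all, crops included, and the job is handed in when it is done.

```bash
mkdir -p pics; cat > h.py <<'E'
import numpy as np, cv2
from plant import status, optics, job
def save(n,f): cv2.imwrite('pics/'+n, f[:,:,::-1])
def cloud(s):
    f=240/np.tan(np.radians(s['fovy']/2)); z=s['z_map']
    v,u=np.mgrid[:480,:640]
    P=np.stack([(u-s['cx'])/f*z,(v-s['cy'])/f*z,z],-1)
    W=(P-np.array(s['t']))@np.array(s['R']); W[z==0]=np.nan
    return W
E
python3 - <<'E'
from h import *
print(status.get_obs())
for n in('scene','top'):
    s=optics.snapshot(n); save(n+'0.png',s['frame']); np.save(n+'.npy',cloud(s)); np.save(n+'f.npy',s['frame']); print(n,s['fovy'],s['cx'],s['cy'],s['R'],s['t'])
E
```

```text
{'clock': 0.0, 'joint_pos': array([-5.14462344e+01,  2.05911599e+01,  6.32541795e-01, -2.09737307e-02,
       -7.01375521e+01, -1.65062317e+01]), 'qvel': array([ 0.04776926,  0.04201726,  0.03378323,  0.06644567, -0.01789255,
       -0.11628845]), 'tau': array([ 1.65613937e-04, -5.82705331e+01,  2.93054688e+01,  6.99694991e+00,
        6.84364364e-03, -2.40360650e-04]), 'tool_pos': array([ 0.25317062, -0.62521401,  0.25061374]), 'orientation': array([ 1.79902191e+02, -8.42258649e-03, -1.57959602e+02]), 'force': array([-0.29027782, -0.18492554,  0.13774899]), 'moment': array([ 0.02565844, -0.02055934, -0.05751438]), 'gripper_force': 0.0, 'opening': 0.08758195502348816}
scene 55.855314250542726 318.3430472218235 240.7341278458728 [[-0.28312469  0.95898643  0.01361725]
 [ 0.72922335  0.22446977 -0.64641058]
 [-0.62295563 -0.17308478 -0.76286823]] [ 0.15898979 -0.30336828  1.30482111]
top 54.91322260802099 317.1709792762574 237.3943302091507 [[ 0.00297815 -0.99982478  0.01848053]
 [-0.99936954 -0.0036296  -0.03531777]
 [ 0.03537866 -0.0183637  -0.99920525]] [-0.0557667   0.51230293  0.941662  ]
```

View pics/scene0.png

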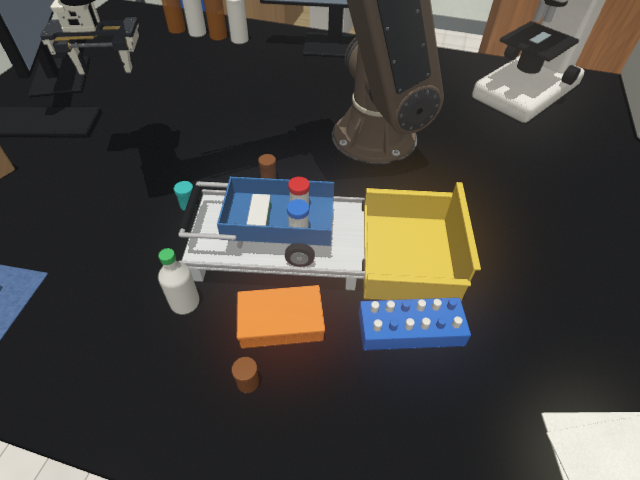

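View pics/top0.png

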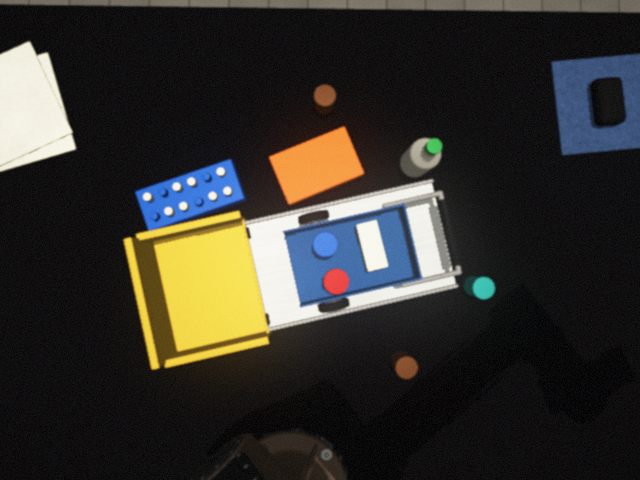

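The scene picture shows the cart with its bar at about (195,215), the bin on the right, and pots at (299,190) red and (298,213) blue. In the top view the bar lies at (450,235), and the axle runs between the wheels at (313,217) and (334,305). The red-cap pot (336,281) and blue-cap pot (325,244) stand in the tray. The brown pots (324,96) and (406,367) and the turquoise one (484,288) are outside it and are look-alikes to leave alone.

```bash
python3 - <<'E'
from h import *
W=np.load('top.npy'); F=np.load('topf.npy').astype(int)
# stand/tray direction & blue tray, box top etc
hsv=cv2.cvtColor(F.astype(np.uint8),cv2.COLOR_RGB2HSV)
z=W[...,2]
v,u=np.mgrid[:480,:640]
def rect(m,n):
    P=W[m]; P=P[~np.isnan(P[:,0])]
    r=cv2.minAreaRect(P[:,:2].astype(np.float32)); print(n,len(P),r,'z',np.percentile(P[:,2],[2,50,98]).round(4)); return r
roi=(u>285)&(u<425)&(v>200)&(v<310)
rect(roi&(hsv[...,0]>95)&(hsv[...,0]<125)&(hsv[...,1]>120)&(z>.135)&(z<.158),'tray rim')
rect((u>240)&(u<465)&(v>175)&(v<335)&(z>.055)&(z<.066)&(hsv[...,1]<60)&(hsv[...,2]>120),'stand top')
rect((hsv[...,0]>20)&(hsv[...,0]<35)&(hsv[...,1]>120)&(z>.02),'bin')
dark=(F.max(2)<60)
rect((u>425)&(u<470)&(v>190)&(v<275)&(z>.1)&(z<.14)&dark,'bar')
rect((u>395)&(u<445)&(v>130)&(v<180)&(z>.03),'bottle')
rect((u>465)&(u<500)&(v>272)&(v<305)&(z>.02),'turq')
rect((u>295)&(u<352)&(v>205)&(v<230)&(z>.08)&(z<.13)&dark,'wheelL')
rect((u>310)&(u<355)&(v>295)&(v<315)&(z>.08)&(z<.13)&dark,'wheelR')
rect((u>350)&(u<395)&(v>215)&(v<275)&(hsv[...,1]<60)&(hsv[...,2]>140)&(z>.1),'box')
rect((u>240)&(u<275)&(v>220)&(v<335)&(z>.062)&(z<.12)&dark,'stops')
E
python3 - <<'E'
import cv2
i=cv2.imread('pics/top0.png')[170:330,390:510]
cv2.imwrite('pics/crop1.png',cv2.resize(i,None,fx=3.6,fy=3.6,interpolation=cv2.INTER_CUBIC))
E
```

```text
tray rim 444 ((0.47709423303604126, -0.11491439491510391), (0.135989710688591, 0.2141064554452896), 13.074505805969238) z [0.1365 0.1495 0.153 ]
stand top 8889 ((0.4783240258693695, -0.118901327252388), (0.2039002627134323, 0.3753200173377991), 13.048877716064453) z [0.0566 0.0598 0.0633]
bin 5397 ((0.4053570032119751, -0.24500131607055664), (0.5261791348457336, 1.0112433433532715), 16.466825485229492) z [0.0248 0.0826 0.1248]
bar 650 ((0.5185961723327637, -0.2932792603969574), (0.12322884052991867, 0.0182342492043972), 12.87001895904541) z [0.1208 0.1268 0.1305]
bottle 1091 ((0.6655693650245667, -0.2588329017162323), (0.06770285964012146, 0.057432644069194794), 61.97450637817383) z [0.035  0.1088 0.1613]
turq 497 ((0.4139403700828552, -0.378752738237381), (0.04398754984140396, 0.04116528108716011), 89.71867370605469) z [0.0232 0.0611 0.0643]
wheelL 90 ((0.5472137331962585, -0.04457695782184601), (0.01118289865553379, 0.05064590275287628), 12.952797889709473) z [0.1037 0.1145 0.1209]
wheelR 203 ((0.3843436539173126, -0.08255137503147125), (0.013255314901471138, 0.052422698587179184),
[... 210 characters left out ...]
 call last):
  File "<stdin>", line 21, in <module>
  File "<stdin>", line 9, in rect
    return _quantile_unchecked(
        a, q, axis, out, overwrite_input, method, keepdims, weights)
    return _ureduce(a,
                    func=_quantile_ureduce_func,
    ...<5 lines>...
                    overwrite_input=overwrite_input,
                    method=method)
    r = func(a, **kwargs)
    result = _quantile(arr,
                       quantiles=q,
    ...<2 lines>...
                       out=out,
                       weights=wgt)
    slices_having_nans = np.isnan(arr[-1, ...])
                                  ~~~^^^^^^^^^
IndexError: index -1 is out of bounds for axis 0 with size 0
```

View pics/crop1.png

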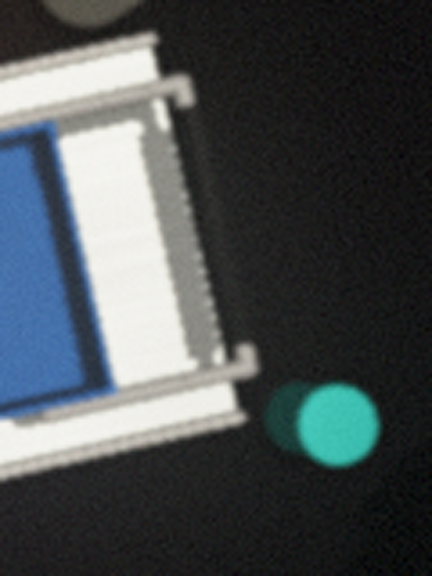

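The crop shows the bar's dark cylinder between the two arm ends at (180,90) and (245,360), free on both sides. The turquoise pot at (338,425) stands just off the bar's end and low, at 64 mm. Direction 103°, bar at (0.519, -0.293). Moving above it now.

```bash
cat >> h.py <<'E'
O=np.array([.4665,-.0678]); S=np.radians(103); D=np.array([np.cos(S),np.sin(S)]); N=np.array([-D[1],D[0]])
from scipy.spatial.transform import Rotation as Ro
def need(a,l,z):
    o=status.get_obs(); R=Ro.from_euler('xyz',o['orientation'],degrees=True).as_matrix()
    w=np.r_[O+a*D+l*N,z]; d=w-o['tool_pos']
    print('delta tool',(R.T@d).round(4),'turn',round((o['orientation'][2]+167+180)%360-180,2),'stand',((o['tool_pos'][:2]-O)@D).round(4),((o['tool_pos'][:2]-O)@N).round(4),o['tool_pos'][2].round(4))
E
python3 -c "
from h import *
need(-.2314,0,.25)"
```

```text
delta tool [-0.3706  0.2082  0.001 ] turn 9.04 stand -0.4952 0.3332 0.2508
```

Careful with the scale: shifts go in shares of 750 mm and turns go in shares of 120 degrees. That gives: -0.3706 m / 0.75 = -0.4941, -0.35 m / 0.75 = -0.4667, 9 degrees / 120 = 0.075.

{"fn": "drive_effector", "kwargs": {
  "plan": [
    [[-0.0667,0.04,0,0.0125,0.05],[-0.1333,0.0747,0,0.025,0.05],[-0.2,0.112,0,0.0375,0.05],[-0.2667,0.1493,0,0.05,0.05],[-0.3333,0.1867,0,0.0583,0.05],[-0.4,0.224,0,0.0667,0.05],[-0.4667,0.2613,0,0.075,0.05],[-0.4941,0.2776,0,0.075,0.05]]
  ]
}}

```text
clock: 1.1
tool_pos: [0.5201, -0.2911, 0.2512]
orientation: [180.0, -0.0, -166.8]
force: [-0.1, -1.2, -0.1]
opening: 0.0501
gripper_force: 0.0
```

{"fn": "drive_effector", "kwargs": {
  "plan": [
    [[0,0,0,0,0.05],[0,0,0,0,0.05]]
  ]
}}

```text
clock: 1.35
tool_pos: [0.5183, -0.2937, 0.2513]
orientation: [180.0, -0.0, -166.9]
force: [1.0, 0.2, 0.0]
opening: 0.0501
gripper_force: 0.0
```

```bash
python3 -c "
from h import *
need(-.2314,0,.13)
s=optics.snapshot('wrist'); save('w1.png',s['frame'])"
```

```text
delta tool [-0.0004  0.0003  0.1213] turn 0.05 stand -0.2318 0.0004 0.2513
```

View pics/w1.png

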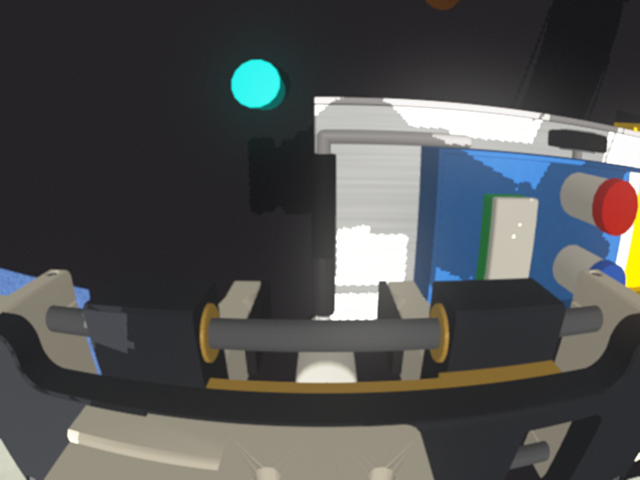

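The wrist view shows the bar (column ~324) centred between the fingers (240 and 405). Descending and closing.

Scaled: 0.12 m / 0.75 = 0.16, 0.115 m / 0.75 = 0.1533.

{"fn": "drive_effector", "kwargs": {
  "plan": [
    [[0,0,0.04,0,0.05],[0,0,0.08,0,0.05],[0,0,0.1067,0,0.05],[0,0,0.1333,0,0.05],[0,0,0.1533,0,0.05],[0,0,0.16,0,0.05],[0,0,0.16,0,0.05]]
  ]
}}

```text
clock: 2.28
tool_pos: [0.5186, -0.2939, 0.1317]
orientation: [-180.0, -0.0, -167.0]
force: [0.9, -0.3, 0.2]
opening: 0.0498
gripper_force: 0.0
```

{"fn": "drive_effector", "kwargs": {
  "plan": [
    [[0,0,0,0,0.01],[0,0,0,0,0.01],[0,0,0,0,0.01],[0,0,0,0,0.01],[0,0,0,0,0.01],[0,0,0,0,0.01]]
  ]
}}

```text
clock: 3.02
tool_pos: [0.5188, -0.2936, 0.1317]
orientation: [-180.0, 0.0, -166.9]
force: [-0.1, -0.3, 1.0]
opening: 0.017
gripper_force: 30.0
```

```bash
python3 -c "
from h import *
need(-.2314,0,.13)"
```

```text
delta tool [0.0002 0.0004 0.0017] turn 0.05 stand -0.2318 -0.0002 0.1317
```

Scaled: 0.055 m / 0.75 = 0.0733, 0.051 m / 0.75 = 0.068.

{"fn": "drive_effector", "kwargs": {
  "plan": [
    [[0,0.004,0,0,0.01],[0,0.012,0,0,0.01],[0,0.0227,0,0,0.01],[0,0.0347,0,0,0.01],[0,0.0467,0,0,0.01],[0,0.0587,0,0,0.01],[0,0.068,0,0,0.01],[0,0.0733,0,0,0.01]]
  ]
}}

```text
clock: 4.03
tool_pos: [0.5063, -0.2394, 0.1317]
orientation: [-180.0, 0.0, -166.9]
force: [0.6, -2.9, 2.9]
opening: 0.017
gripper_force: 30.0
```

{"fn": "drive_effector", "kwargs": {
  "plan": [
    [[0,0.0027,0,0,0.01],[0,0.0067,0,0,0.01],[0,0.0107,0,0,0.01]]
  ]
}}

```text
clock: 4.4
tool_pos: [0.5046, -0.2322, 0.1317]
orientation: [-180.0, 0.0, -167.0]
force: [1.6, -3.5, 3.4]
opening: 0.017
gripper_force: 30.0
```

```bash
python3 - <<'E'
from h import *
need(-.2314,0,.13)
s=optics.snapshot('top'); f=s['frame'][180:340,220:420]; save('t2.png',cv2.resize(f,None,fx=3.5,fy=3.5,interpolation=cv2.INTER_CUBIC))
E
```

```text
delta tool [ 0.0002 -0.0627  0.0017] turn 0.04 stand -0.1687 -0.0001 0.1317
```

View pics/t2.png

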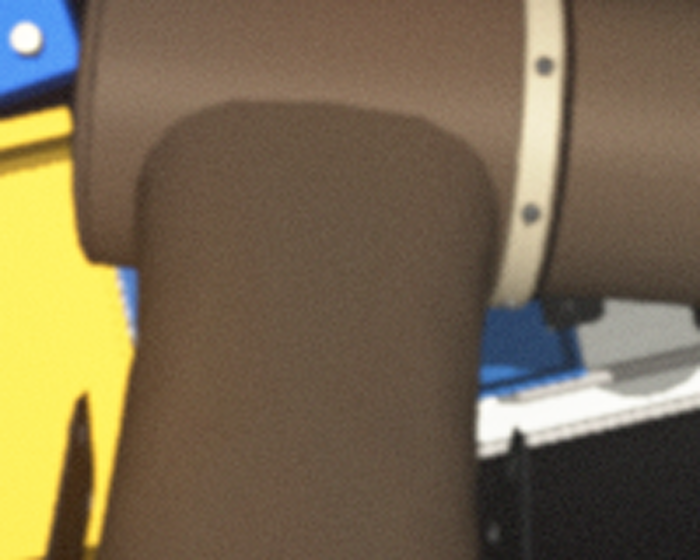

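The arm hides the stops here, so I'll find them by force.

Scaled: 0.011 m / 0.75 = 0.0147, 0.009 m / 0.75 = 0.012.

{"fn": "drive_effector", "kwargs": {
  "plan": [
    [[0,0.004,0,0,0.01],[0,0.008,0,0,0.01],[0,0.012,0,0,0.01],[0,0.0147,0,0,0.01]]
  ]
}}

```text
clock: 4.95
tool_pos: [0.502, -0.2212, 0.1316]
orientation: [-180.0, 0.0, -166.9]
force: [0.5, -2.5, 4.0]
opening: 0.0173
gripper_force: 30.0
```

{"fn": "drive_effector", "kwargs": {
  "plan": [
    [[0,0.004,0,0,0.01],[0,0.0067,0,0,0.01],[0,0.0093,0,0,0.01],[0,0.0107,0,0,0.01]]
  ]
}}

```text
clock: 5.45
tool_pos: [0.5003, -0.2135, 0.1316]
orientation: [-180.0, 0.0, -166.9]
force: [1.8, -2.5, 4.3]
opening: 0.0169
gripper_force: 30.0
```

{"fn": "drive_effector", "kwargs": {
  "plan": [
    [[0,0.004,0,0,0.01],[0,0.0067,0,0,0.01],[0,0.0093,0,0,0.01],[0,0.0107,0,0,0.01]]
  ]
}}

```text
clock: 5.95
tool_pos: [0.4984, -0.2057, 0.1316]
orientation: [180.0, 0.0, -166.9]
force: [2.7, -1.9, 4.8]
opening: 0.017
gripper_force: 30.0
```

Scaled: 0.006 m / 0.75 = 0.008, 0.005 m / 0.75 = 0.0067.

{"fn": "drive_effector", "kwargs": {
  "plan": [
    [[0,0.0027,0,0,0.01],[0,0.0053,0,0,0.01],[0,0.0067,0,0,0.01],[0,0.008,0,0,0.01]]
  ]
}}

```text
clock: 6.45
tool_pos: [0.497, -0.1999, 0.1316]
orientation: [-180.0, 0.0, -166.9]
force: [1.8, -2.2, 3.5]
opening: 0.017
gripper_force: 30.0
```

{"fn": "drive_effector", "kwargs": {
  "plan": [
    [[0,0.0027,0,0,0.01],[0,0.0053,0,0,0.01],[0,0.0067,0,0,0.01],[0,0.008,0,0,0.01]]
  ]
}}

```text
clock: 6.95
tool_pos: [0.497, -0.1986, 0.133]
orientation: [-179.6, 0.0, -166.9]
force: [5.3, -34.2, 2.0]
opening: 0.017
gripper_force: 30.0
```

{"fn": "drive_effector", "kwargs": {
  "plan": [
    [[0,0.0027,0,0,0.01],[0,0.0053,0,0,0.01],[0,0.0067,0,0,0.01],[0,0.008,0,0,0.01]]
  ]
}}

```text
clock: 7.45
tool_pos: [0.497, -0.1972, 0.1351]
orientation: [-179.2, 0.1, -166.8]
force: [6.5, -60.4, 6.1]
opening: 0.0181
gripper_force: 30.0
```

```bash
python3 -c "
from h import *
need(-.2314,0,.13)"
```

```text
delta tool [ 0.001  -0.0983  0.0065] turn 0.18 stand -0.133 -0.0006 0.1351
```

Stops found, at about 97 mm of travel. I over-commanded slightly, so I'll relax that first and then lift along the arc.

Scaled: -0.009 m / 0.75 = -0.012, -0.005 m / 0.75 = -0.0067.

{"fn": "drive_effector", "kwargs": {
  "plan": [
    [[0,-0.0067,0,0,0.01],[0,-0.012,0,0,0.01],[0,-0.012,0,0,0.01],[0,-0.012,0,0,0.01]]
  ]
}}

```text
clock: 7.95
tool_pos: [0.4969, -0.1991, 0.1318]
orientation: [-179.8, 0.0, -167.0]
force: [5.1, -15.5, -0.2]
opening: 0.0171
gripper_force: 30.0
```

{"fn": "drive_effector", "kwargs": {
  "plan": [
    [[0,0.0027,-0.016,0,0.01],[0,0.0056,-0.0311,0,0.01],[0,0.0096,-0.0467,0,0.01],[0,0.0141,-0.0615,0,0.01],[0,0.0141,-0.0615,0,0.01]]
  ]
}}

```text
clock: 8.57
tool_pos: [0.4946, -0.1888, 0.179]
orientation: [-179.8, 0.1, -166.9]
force: [4.0, -16.2, 3.1]
opening: 0.0172
gripper_force: 30.0
```

```bash
python3 -c "
from h import *
need(-.135,0,.13)"
```

```text
delta tool [ 0.0002 -0.0106  0.0491] turn 0.08 stand -0.1243 -0.0001 0.179
```

Scaled: -0.0814 m / 0.75 = -0.1085, -0.0629 m / 0.75 = -0.0839.

{"fn": "drive_effector", "kwargs": {
  "plan": [
    [[0,0.0053,-0.0147,0,0.01],[0,0.0117,-0.0293,0,0.01],[0,0.0187,-0.0436,0,0.01],[0,0.0261,-0.0573,0,0.01],[0,0.0345,-0.0709,0,0.01],[0,0.0433,-0.0839,0,0.01],[0,0.0531,-0.0965,0,0.01],[0,0.0632,-0.1085,0,0.01]]
  ]
}}

```text
clock: 9.57
tool_pos: [0.4843, -0.1441, 0.262]
orientation: [-179.6, 0.1, -166.9]
force: [2.8, -19.4, 12.6]
opening: 0.0171
gripper_force: 30.0
```

```bash
python3 -c "
from h import *
need(-.135,0,.13)"
```

```text
delta tool [ 0.0005 -0.0556  0.1325] turn 0.07 stand -0.0784 -0.0002 0.262
```

Scaled: 0.0743 m / 0.75 = 0.0991, 0.0639 m / 0.75 = 0.0852.

{"fn": "drive_effector", "kwargs": {
  "plan": [
    [[0,0.0097,-0.0124,0,0.01],[0,0.0208,-0.0237,0,0.01],[0,0.0329,-0.0341,0,0.01],[0,0.0451,-0.044,0,0.01],[0,0.0581,-0.0532,0,0.01],[0,0.0712,-0.0616,0,0.01],[0,0.0852,-0.0693,0,0.01],[0,0.0991,-0.0767,0,0.01]]
  ]
}}

```text
clock: 10.58
tool_pos: [0.4672, -0.0697, 0.3188]
orientation: [-179.8, 0.1, -166.9]
force: [3.4, -6.8, 10.0]
opening: 0.0168
gripper_force: 30.0
```

{"fn": "drive_effector", "kwargs": {
  "plan": [
    [[0,0.0145,-0.006,0,0.01],[0,0.0145,-0.006,0,0.01],[0,0.0145,-0.006,0,0.01],[0,0.0145,-0.006,0,0.01]]
  ]
}}

```text
clock: 11.08
tool_pos: [0.4648, -0.0589, 0.3232]
orientation: [-179.8, 0.1, -166.9]
force: [2.4, -6.2, 13.6]
opening: 0.0171
gripper_force: 30.0
```

```bash
python3 -c "
from h import *
need(-.135,0,.13)
s=optics.snapshot('scene'); save('s3.png',s['frame'])"
```

```text
delta tool [ 0.001  -0.1433  0.1937] turn 0.07 stand 0.009 -0.0004 0.3232
```

View pics/s3.png

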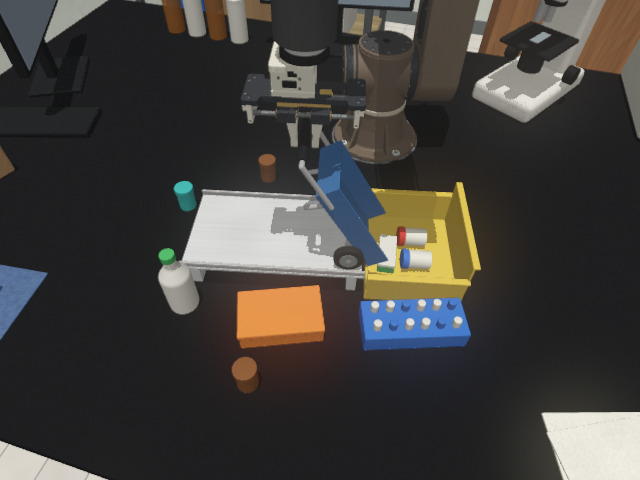

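All three look to be in the bin: pots at (413,237) and (417,259), box at (387,252). I'll check the box against the tray lip before lowering.

```bash
python3 -c "
from h import *
s=optics.snapshot('scene'); save('s4.png',cv2.resize(s['frame'][180:310,300:490],None,fx=4,fy=4,interpolation=cv2.INTER_CUBIC))
W=cloud(s)
for p in[(387,240),(387,250),(387,262),(387,268),(414,238),(415,260),(378,258)]:
    w=W[p[1],p[0]]; print(p,((w[:2]-O)@D).round(3),((w[:2]-O)@N).round(3),w[2].round(3))"
```

```text
(387, 240) 0.189 0.014 0.035
(387, 250) 0.189 -0.012 0.033
(387, 262) 0.187 -0.046 0.033
(387, 268) 0.188 -0.053 0.022
(414, 238) 0.249 0.023 0.037
(415, 260) nan nan nan
(378, 258) 0.163 -0.067 0.072
```

View pics/s4.png

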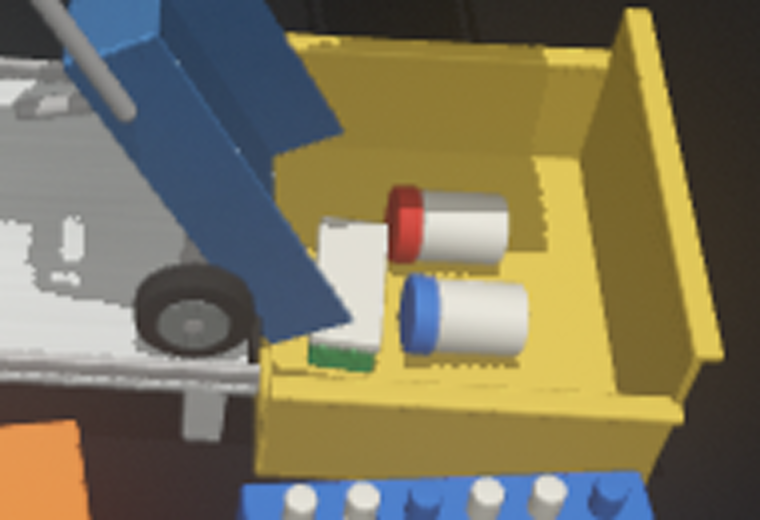

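The box lies flat on the bin floor, top at z≈0.034 and clear of the tray lip, and both pots are on their sides in the bin. Lowering along the same arc, slowly.

Scaled: -0.0853 m / 0.75 = -0.1137, -0.0687 m / 0.75 = -0.0916.

{"fn": "drive_effector", "kwargs": {
  "plan": [
    [[0,-0.0133,0.0071,0,0.01],[0,-0.0276,0.0143,0,0.01],[0,-0.0413,0.0221,0,0.01],[0,-0.0545,0.0308,0,0.01],[0,-0.0673,0.0397,0,0.01],[0,-0.0797,0.0496,0,0.01],[0,-0.0916,0.06,0,0.01],[0,-0.1137,0.0824,0,0.01]]
  ]
}}

```text
clock: 12.18
tool_pos: [0.4838, -0.1415, 0.2601]
orientation: [-179.9, 0.1, -166.9]
force: [3.4, -3.0, 3.9]
opening: 0.0169
gripper_force: 30.0
```

{"fn": "drive_effector", "kwargs": {
  "plan": [
    [[0,-0.0101,0.012,0,0.01],[0,-0.0199,0.0247,0,0.01],[0,-0.0287,0.0377,0,0.01],[0,-0.0369,0.0512,0,0.01],[0,-0.0444,0.0651,0,0.01],[0,-0.0513,0.0792,0,0.01],[0,-0.0631,0.1085,0,0.01],[0,-0.0631,0.1085,0,0.01]]
  ]
}}

```text
clock: 13.18
tool_pos: [0.4945, -0.1878, 0.1767]
orientation: [-179.9, -0.0, -167.0]
force: [4.5, -6.4, 1.7]
opening: 0.0172
gripper_force: 30.0
```

```bash
python3 -c "
from h import *
need(-.135,0,.13)"
```

```text
delta tool [ 0.0003 -0.0117  0.0467] turn 0.03 stand -0.1232 -0.0003 0.1767
```

Scaled: 0.044 m / 0.75 = 0.0587, 0.0425 m / 0.75 = 0.0567.

{"fn": "drive_effector", "kwargs": {
  "plan": [
    [[0,-0.0033,0.012,0,0.01],[0,-0.0067,0.0247,0,0.01],[0,-0.0093,0.036,0,0.01],[0,-0.0113,0.046,0,0.01],[0,-0.0127,0.0527,0,0.01],[0,-0.0135,0.0567,0,0.01],[0,-0.014,0.0587,0,0.01],[0,-0.014,0.0587,0,0.01]]
  ]
}}

```text
clock: 14.18
tool_pos: [0.4969, -0.1981, 0.1339]
orientation: [-179.9, 0.0, -166.9]
force: [4.3, -10.2, 1.1]
opening: 0.017
gripper_force: 30.0
```

{"fn": "drive_effector", "kwargs": {
  "plan": [
    [[0,0,0.0007,0,0.01],[0,0,0.0013,0,0.01],[0,0,0.002,0,0.01],[0,0,0.002,0,0.01]]
  ]
}}

```text
clock: 14.68
tool_pos: [0.497, -0.1982, 0.1326]
orientation: [-179.9, 0.0, -166.9]
force: [5.0, -12.2, 1.3]
opening: 0.0171
gripper_force: 30.0
```

Scaled: 0.001 m / 0.75 = 0.0013, 0.0005 m / 0.75 = 0.0007.

{"fn": "drive_effector", "kwargs": {
  "plan": [
    [[0,0,0.0007,0,0.01],[0,0,0.0013,0,0.01],[0,0,0.0013,0,0.01]]
  ],
  "only": "force|pos"
}}

```text
tool_pos: [0.497, -0.1984, 0.1317]
force: [5.4, -12.1, 0.9]
gripper_force: 30.0
```

{"fn": "drive_effector", "kwargs": {
  "plan": [
    [[0,0,0.0007,0,0.01],[0,0,0.0013,0,0.01],[0,0,0.0013,0,0.01]]
  ],
  "only": "force|pos"
}}

```text
tool_pos: [0.4971, -0.1985, 0.1307]
force: [5.0, -12.9, 0.9]
gripper_force: 30.0
```

{"fn": "drive_effector", "kwargs": {
  "plan": [
    [[0,0,0.0007,0,0.01],[0,0,0.0013,0,0.01],[0,0,0.0013,0,0.01]]
  ],
  "only": "force|pos"
}}

```text
tool_pos: [0.4971, -0.1986, 0.1297]
force: [4.8, -13.8, 1.3]
gripper_force: 30.0
```

Scaled: 0.001 m / 0.75 = 0.0013, 0.0005 m / 0.75 = 0.0007.

{"fn": "drive_effector", "kwargs": {
  "plan": [
    [[0,0,0.0007,0,0.01],[0,0,0.0013,0,0.01],[0,0,0.0013,0,0.01]]
  ],
  "only": "force|pos"
}}

```text
tool_pos: [0.4971, -0.1987, 0.1288]
force: [4.1, -14.3, 1.4]
gripper_force: 30.0
```

{"fn": "drive_effector", "kwargs": {
  "plan": [
    [[0,0,0.0007,0,0.01],[0,0,0.0013,0,0.01],[0,0,0.0013,0,0.01]]
  ],
  "only": "force|pos"
}}

```text
tool_pos: [0.4972, -0.1988, 0.1278]
force: [5.4, -15.3, 1.6]
gripper_force: 30.0
```

{"fn": "drive_effector", "kwargs": {
  "plan": [
    [[0,0,0.0007,0,0.01],[0,0,0.0013,0,0.01],[0,0,0.0013,0,0.01]]
  ],
  "only": "force|pos"
}}

```text
tool_pos: [0.4972, -0.1989, 0.1269]
force: [5.5, -15.1, 1.1]
gripper_force: 30.0
```

```bash
python3 - <<'E'
from h import *
s=optics.snapshot('scene');W=cloud(s); save('s5.png',cv2.resize(s['frame'][150:310,210:470],None,fx=3,fy=3,interpolation=cv2.INTER_CUBIC))
hsv=cv2.cvtColor(s['frame'],cv2.COLOR_RGB2HSV); a=(W[...,:2]-O)@D; l=(W[...,:2]-O)@N
m=(hsv[...,0]>95)&(hsv[...,0]<125)&(hsv[...,1]>110)&(abs(l)<.09)&(a<.2)&(a>-.2)&(W[...,2]>.1)
for lo in np.arange(-.1,.2,.03):
    k=m&(a>=lo)&(a<lo+.03)
    if k.sum()>5: print(round(lo,3),k.sum(),np.percentile(W[k][:,2],[5,50,97]).round(4))
E
```

```text
-0.07 423 [0.1071 0.1107 0.1517]
-0.04 874 [0.1066 0.1104 0.1509]
-0.01 903 [0.1067 0.1103 0.151 ]
0.02 926 [0.1064 0.1102 0.1508]
0.05 913 [0.1062 0.11   0.1507]
0.08 848 [0.1061 0.1094 0.1504]
0.11 575 [0.1059 0.1088 0.1503]
0.14 431 [0.1058 0.1083 0.1503]
```

View pics/s5.png

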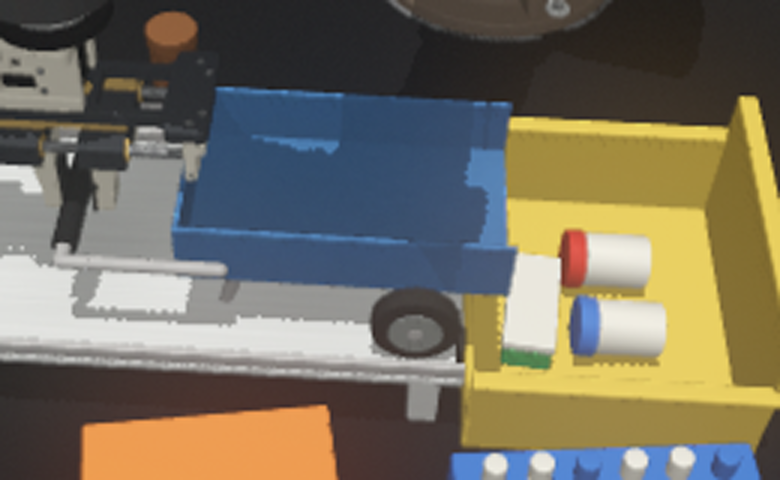

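The tray is nearly level, all contents are in the bin, and the wheel is at the stop. A slope of about 0.01 rad is left, so I'll lower until the legs take the load.

Scaled: 0.001 m / 0.75 = 0.0013, 0.0005 m / 0.75 = 0.0007.

{"fn": "drive_effector", "kwargs": {
  "plan": [
    [[0,0,0.0007,0,0.01],[0,0,0.0013,0,0.01],[0,0,0.0013,0,0.01]]
  ],
  "only": "force|pos"
}}

```text
tool_pos: [0.4973, -0.199, 0.1259]
force: [4.5, -16.5, 1.1]
gripper_force: 30.0
```

{"fn": "drive_effector", "kwargs": {
  "plan": [
    [[0,0,0.0007,0,0.01],[0,0,0.0013,0,0.01],[0,0,0.0013,0,0.01]]
  ],
  "only": "force|pos"
}}

```text
tool_pos: [0.4973, -0.1991, 0.1255]
force: [2.8, -15.4, 5.8]
gripper_force: 30.0
```

{"fn": "drive_effector", "kwargs": {
  "plan": [
    [[0,0,0.0007,0,0.01],[0,0,0.0013,0,0.01],[0,0,0.0013,0,0.01]]
  ],
  "only": "force|pos"
}}

```text
tool_pos: [0.4974, -0.1991, 0.1251]
force: [0.9, -14.6, 12.1]
gripper_force: 30.0
```

{"fn": "drive_effector", "kwargs": {
  "plan": [
    [[0,0,0.0007,0,0.01],[0,0,0.0013,0,0.01],[0,0,0.0013,0,0.01]]
  ],
  "only": "force|pos"
}}

```text
tool_pos: [0.4975, -0.1991, 0.1248]
force: [-0.8, -13.2, 18.4]
gripper_force: 30.0
```

The legs are resting: contact came at 0.1257. Relieving the down force, opening and retreating upward.

Scaled: -0.002 m / 0.75 = -0.0027, -0.001 m / 0.75 = -0.0013.

{"fn": "drive_effector", "kwargs": {
  "plan": [
    [[0,0,-0.0013,0,0.01],[0,0,-0.0027,0,0.01],[0,0,-0.0027,0,0.01],[0,0,-0.0027,0,0.03],[0,0,-0.0027,0,0.05],[0,0,-0.0027,0,0.05],[0,0,-0.0027,0,0.05],[0,0,-0.0027,0,0.05]]
  ]
}}

```text
clock: 19.48
tool_pos: [0.4962, -0.1968, 0.1242]
orientation: [180.0, -0.0, -166.9]
force: [0.6, -0.4, -0.2]
opening: 0.0498
gripper_force: 0.0
```

{"fn": "drive_effector", "kwargs": {
  "plan": [
    [[0,0,-0.0067,0,0.05],[0,0,-0.0267,0,0.05],[0,0,-0.0533,0,0.05],[0,0,-0.0933,0,0.05],[0,0,-0.1333,0,0.05],[0,0,-0.1867,0,0.05],[0,0,-0.24,0,0.05],[0,0,-0.2667,0,0.05]]
  ]
}}

```text
clock: 20.48
tool_pos: [0.4967, -0.1972, 0.3283]
orientation: [-179.9, 0.2, -166.9]
force: [-0.5, 0.6, 0.1]
opening: 0.0499
gripper_force: 0.0
```

```bash
python3 - <<'E'
from h import *
s=optics.snapshot('scene');W=cloud(s); save('s6.png',s['frame'])
hsv=cv2.cvtColor(s['frame'],cv2.COLOR_RGB2HSV); a=(W[...,:2]-O)@D; l=(W[...,:2]-O)@N
m=(hsv[...,0]>95)&(hsv[...,0]<125)&(hsv[...,1]>110)&(abs(l)<.09)&(a<.2)&(a>-.2)&(W[...,2]>.1)
for lo in np.arange(-.07,.2,.06):
    k=m&(a>=lo)&(a<lo+.03)
    if k.sum()>5: print(round(lo,3),k.sum(),np.percentile(W[k][:,2],[5,50,97]).round(4))
d=(s['frame'].max(2)<60)&(abs(l)<.055)&(a<-.1)&(a>-.2)&(W[...,2]>.1)&(W[...,2]<.14)
print(d.sum(),W[d][:,2].max(),a[d].mean())
E
```

```text
-0.07 635 [0.1067 0.125  0.1517]
-0.01 906 [0.1061 0.1098 0.1504]
0.05 912 [0.1062 0.11   0.1504]
0.11 611 [0.1059 0.109  0.1509]
285 0.13153615486838907 -0.13211301797486857
```

View pics/s6.png

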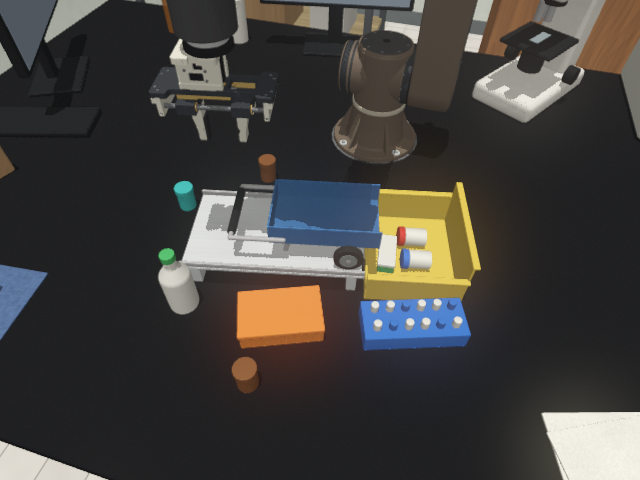

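The cart is at the stops with the tray level, the contents are in the bin and the bystanders haven't moved. The robot is clear, so I'm handing in.

```bash
python3 -c "
from plant import job; print(job.close_job())"
```

```text
the job is handed in; nothing more can be done
None
```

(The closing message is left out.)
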